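Wedge a tilt stand up to its mark

TASK

Tilt the dish stand: take the taller of the two grey wedges by its grip block and slide it, thin end first, from the front under the middle of the stand's plate until the pointer at the plate's front corner is level with the white collar on the post beside it. Leave the wedge there holding the plate up, with the petri dish still on the plate.

Things in the scene. Friction and masses are not known exactly. Their poses are not given: they have to be found in the camera images.
- wedge_grip (a point): Taller of two loose grey wedges (the other is 40 mm high: too low). Grip block 24 long (x), 36 wide (y), 62 mm high at the thick end; this point is the block's centre, 31 mm above its underside. From 12 mm ahead of it the ramp, 36 mm wide, falls evenly along +x from 40 mm high to 5 mm at the tip, 112 mm ahead of it (slope 0.35). z up. Grasp across y. Stays by friction when let go.
- plate_edge (a point): Middle of the plate's front edge, on the axis of its 8 mm round bar along y; 18 mm up when flat (14 mm free below). +x goes in under the plate, to its hinge 140 mm away. Plate 130 wide, 8 thick, swings up freely to 0.3 rad, about 2.5 N at the edge. Clear below for 50 mm either side. Pointer at the -y end, same height. Resting on the ramp, the axis is 4 mm above its surface. Stand is fixed.
- collar_mark (a point): Centre of the white collar (24 mm diameter, 10 mm high), the height mark on a thin 76 mm high post, 92 mm to the -y side of the edge's middle. It is set 28 to 38 mm above the worktop for the job and need not be touched. The plate is at the mark when plate_edge is as high as this point: the pointer stands within the collar's height. z up.
- dish_mid (a point): Closed petri dish, 71 mm diameter, 16 mm high, lying loose near the middle of the plate; the point is its centre, half-way up, z up out of its lid.

How it is judged:
At the end, for the whole second after the job is handed in: The plate's front edge (its pointer) stands within 5 mm above or below the middle of the white collar, held there by the taller wedge: its grip block in front of the edge, at most 90 mm out from it and within 25 mm of the edge's middle. The dish lies on the plate (z of plate_edge in the frame of collar_mark between -0.005 and 0.005 m and x of wedge_grip in the frame of plate_edge between -0.09 and 0 m and y of wedge_grip in the frame of plate_edge between -0.025 and 0.025 m and x of dish_mid in the frame of plate_edge between 0 and 0.14 m and y of dish_mid in the frame of plate_edge between -0.065 and 0.065 m and z of dish_mid in the frame of plate_edge above 0.005 m and angle between dish_mid's own z axis and vertical below 0.35 rad); the robot touches nothing.
It fails at once if the dish has fallen off the plate or tipped over (height (world z) of dish_mid below 0.02 m or angle between dish_mid's own z axis and vertical above 0.5 rad).
It also fails if it takes over 42 s, if anything falls off the work surface, if the arm or the gripper's body presses on something with over 40 N, if the wrist force passes 120 N, or if a joint passes its speed limit or range.

ROBOT

A 6-joint arm with a two-finger parallel gripper is mounted at the origin on a cart in front of the work surface, level with it; the furniture and walls round the work are solid. World frame = base frame: x ahead of the robot, y to its left, z up, the work surface at z = 0. Lengths are in m, angles in rad, forces in N, time in s.
With the tool pointing down it reaches from about 0.35 to 0.975 m from the base axis. Payload 7.1 kg.
Tool frame: the origin (TCP) lies midway between the tips of the shut fingers; the grasp point (between the pads) lies 19 mm behind it; z points along the fingers, x is the direction in which the jaws open and shut, and the axes are right-handed (so a half turn about z gives the same grasp; the last joint's range is limited). The gripper opens to 88 mm and grips with 3 to 60 N. Pads are 20 mm wide; open, the fingers measure 115 mm over their backs; the gripper's body (75 mm by 178 mm) begins 61 mm behind the grasp point.
Start: joints at [-1.215, 0.423, 1.63, -0, 1.089, -0.019], TCP at [0.229, -0.582, 0.223] pointing down, gripper open.
Joint ranges: [-3, 3], [-0.9, 2.11], [0.09, 2.58], [-1.31, 4.45], [0.11, 2.69], [-2.54, 2.54]. Speed limits (rad/s): [2.39, 2.39, 3.01, 3.14, 3.14, 3.14].

INTERFACE

Orientations are given as a unit quaternion [w, x, y, z].
In Python, from station import move_pose, movel, movej, command_gripper, wait, inverse_kinematics, read_camera, camera_info, MotionError, job_done, get_time, get_joint_pos, get_qvel, get_effort, get_tcp_pos, get_ee_rot, get_ft_force, get_ft_torque, get_grip_width gives the robot as it stands. Calls block until the motion is done:
- move_pose(position, orientation): joint-space move of the TCP to a pose.
- movel(position, frame=None, v=0.15, until_force=None): straight line of the TCP; frame=None keeps the orientation; v is the mean speed in m/s. With until_force (N) it stops when the force on the tool has changed by that much, and returns True; else False.
- movej(angles): joint-space move.
- command_gripper(opening): opening from 0.0 (shut) to 1.0 (fully open); the grip force is fixed at half the most; returns when the fingers have stopped.
- wait(seconds).
- inverse_kinematics(position, orientation): joint angles nearest the present ones, or None.
- read_camera(name): name is "side" or "top"; returns the picture (420x560x3 uint8, red, green, blue); there is no depth.
- camera_info(name): a dict with "intrinsics" (3x3 intrinsics, pixels), "T" (4x4, takes a point from camera to world coordinates). Camera axes: x right, y up, looking along -z (the intrinsics and any distortion apply to the point x, -y, -z); pixel columns grow to the right and rows downward; lengths in m; the calibration is good to about 2 mm. A picture is of the moment at which its call begins. camera_info takes no time and is no camera call.
A pose or a line that the arm cannot do raises MotionError and nothing moves.
- job_done(): hands the job in, once; it reports no verdict.
Readings, each from a call of its own:
- get_time(): time.
- get_joint_pos(): joint angles.
- get_qvel(): joint speeds.
- get_effort(): joint torques, N m.
- get_tcp_pos(): TCP position.
- get_ee_rot(): TCP orientation.
- get_ft_force(): force on the tool from outside, world axes, zero at the start.
- get_ft_torque(): the same for the moment, N m.
- get_grip_width(): opening from 0.0 (shut) to 1.0 (fully open).
Only numpy, scipy, OpenCV 4.12 (cv2) and the standard library are available. Lean on these libraries where they do the work, as an engineer would, in place of code of your own. Each camera call takes 0.05 s, during which the arm holds its last target. There are 200 camera calls.

## Working session

There is one attempt and no reset: what is moved stays moved. The work goes in short steps, each a Python script; the robot and the scene stay as the last script left them, time stands still between calls to the robot, and variables do not carry over. Pictures are saved under pics/ and viewed, about 8 in all and at most 12, crops included, and the job is handed in when it is done.

```bash
mkdir -p pics; python3 - <<'E'
from station import *
import cv2,numpy as np
np.set_printoptions(precision=4,suppress=True)
for n in("top","side"):
    im=read_camera(n); cv2.imwrite(f"pics/{n}0.png",im[:,:,::-1]); c=camera_info(n); print(n,c)
print(get_time(),get_tcp_pos(),get_ee_rot(),get_grip_width())
E
```

```text
top {'intrinsics': array([[495.1082,   0.    , 275.6311],
       [  0.    , 495.1082, 202.364 ],
       [  0.    ,   0.    ,   1.    ]]), 'T': array([[-0.0174,  0.9947, -0.1013,  0.4526],
       [-0.9998, -0.0179, -0.0047, -0.0929],
       [-0.0065,  0.1012,  0.9948,  1.0163],
       [ 0.    ,  0.    ,  0.    ,  1.    ]])}
side {'intrinsics': array([[467.6527,   0.    , 275.2411],
       [  0.    , 467.6527, 203.9644],
       [  0.    ,   0.    ,   1.    ]]), 'T': array([[ 0.8622,  0.435 , -0.2595,  0.3329],
       [-0.5065,  0.7353, -0.4504, -0.4819],
       [-0.0051,  0.5198,  0.8543,  0.7982],
       [ 0.    ,  0.    ,  0.    ,  1.    ]])}
0.1 [ 0.2287 -0.5812  0.222 ] [-0.0004  0.8265 -0.563  -0.0005] 0.99672996636029
```

View pics/top0.png

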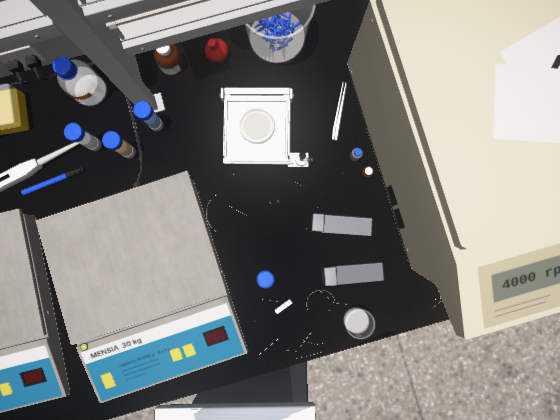

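View pics/side0.png

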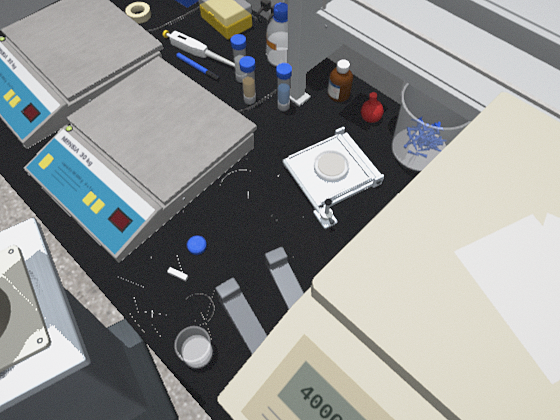

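Top: stand plate at cols 222–292, rows 88–165, collar near (300,158). The two wedges are at (312–372, 225) and (324–384, 273), grip blocks at the left (+y). Zooming in on both views.

```bash
python3 - <<'E'
import cv2,numpy as np
a=cv2.imread("pics/top0.png")[80:300,210:400]; b=cv2.imread("pics/side0.png")[125:365,205:395]
a=cv2.resize(a,(400,463),interpolation=cv2.INTER_CUBIC); b=cv2.resize(b,(400,505),interpolation=cv2.INTER_CUBIC)
o=np.zeros((505,800,3),np.uint8); o[:463,:400]=a; o[:,400:]=b
cv2.imwrite("pics/z0.png",o)
E
```

```text
(no output)
```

View pics/z0.png

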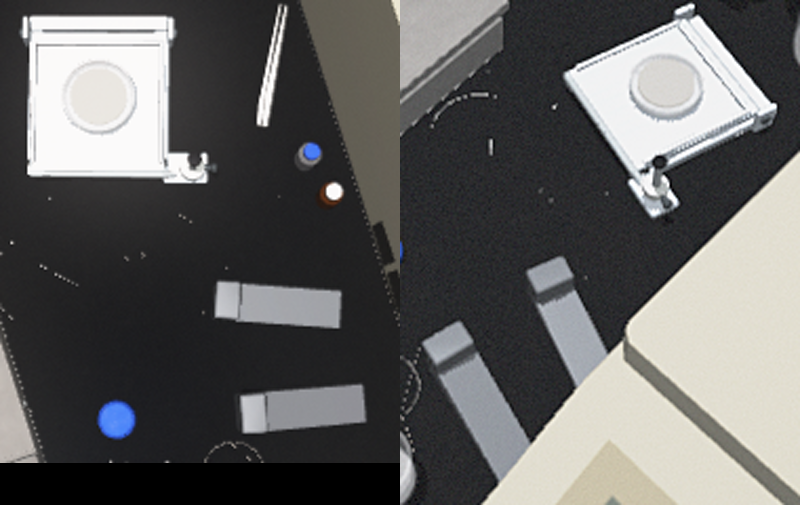

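The zoom shows the wedge blocks and the stand. I'll triangulate block tops to tell the taller wedge, plus the plate edge and hinge, and enlarge the collar.

```bash
cat > h.py <<'E'
from station import *
import cv2,numpy as np
np.set_printoptions(precision=4,suppress=True)
def ray(n,uv):
    c=camera_info(n);K=c["intrinsics"];T=c["T"]
    d=np.array([(uv[0]-K[0,2])/K[0,0],-(uv[1]-K[1,2])/K[1,1],-1.])
    d=T[:3,:3]@d; return T[:3,3],d/np.linalg.norm(d)
def plane(n,uv,z):
    o,d=ray(n,uv); return o+d*(z-o[2])/d[2]
def tri(a,b):
    (p,d),(q,e)=ray("top",a),ray("side",b)
    s=np.linalg.lstsq(np.c_[d,-e],q-p,rcond=None)[0]
    A,B=p+d*s[0],q+e*s[1]; return (A+B)/2,np.linalg.norm(A-B)
def proj(n,P):
    c=camera_info(n);K=c["intrinsics"];T=c["T"]
    p=T[:3,:3].T@(np.asarray(P)-T[:3,3]); return np.array([K[0,0]*p[0]/-p[2]+K[0,2],K[1,1]*-p[1]/-p[2]+K[1,2]])
E
python3 - <<'E'
from h import *
k=2.105
t=lambda x,y:(210+x/k,80+y/k); s=lambda x,y:(205+(x-400)/k,125+y/k)
for n,a,b in [("A",(228,301),(550,275)),("B",(254,413),(448.5,344)),("edgeL",(28,176),(567,76)),("edgeR",(165,176),(640,178)),("hingeL",(25,28),(685,12)),("hingeR",(172,28),(768,113)),("dishtop",(99,97),(666,84))]:
    print(n,*tri(t(*a),s(*b)))
for n,p in(("top",t(195,168)),("side",s(655,185))): print(n,p)
o=[]
for f,(x,y) in(("top0",(280,140)),("side0",(305,185))):
    o.append(cv2.resize(cv2.imread(f"pics/{f}.png")[y:y+45,x:x+40],(400,450),interpolation=cv2.INTER_CUBIC))
cv2.imwrite("pics/z1.png",np.hstack(o))
E
```

```text
A [ 0.5109 -0.1727  0.0329] 0.0020880699083022296
B [ 0.4063 -0.1919  0.0532] 0.0008971629906141909
edgeL [0.6406 0.0178 0.0059] 0.0056331233663150645
edgeR [ 0.6389 -0.1172  0.0038] 0.0064339716670023875
hingeL [0.7853 0.0194 0.0151] 0.001602053503026869
hingeR [ 0.7818 -0.1257  0.0167] 0.0011599653769473696
dishtop [ 0.7112 -0.0533  0.0276] 0.0018457376941991455
top (302.6365795724465, 159.80997624703087)
side (326.14014251781475, 212.88598574821853)
```

View pics/z1.png

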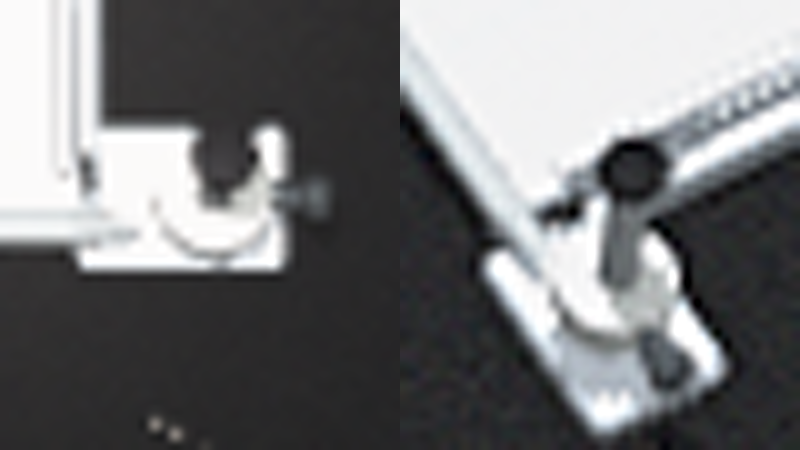

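Wedge B (the nearer one) is the taller: its top triangulates at 53 mm against 33 mm, both about 8 mm low. In the close-up, the collar centre is at about (301.4,160) in top and (326.6,212.4) in side, with the post cap at (302.4,155.5) and (328.5,201.5). Next I'll cast onto the known heights.

```bash
python3 - <<'E'
from h import *
k=2.105
t=lambda x,y:(209.5+(x+.5)/k,79.5+(y+.5)/k); s=lambda x,y:(204.5+(x-399.5)/k,124.5+(y+.5)/k)
print("B top/side z.062",plane("top",t(254,413),.062),plane("side",s(448.5,344),.062))
print("A z.040",plane("top",t(228,301),.04),plane("side",s(550,275),.04))
# B contour, top view
im=read_camera("top").astype(int); g=im.mean(2); sat=im.max(2)-im.min(2)
m=((g>70)&(sat<30)).astype(np.uint8); m[:255]=0;m[292:]=0;m[:,:315]=0;m[:,392:]=0
c=max(cv2.findContours(m,0,2)[0],key=cv2.contourArea); q=cv2.boxPoints(cv2.minAreaRect(c)); print(q, cv2.minAreaRect(c))
a=[plane("top",t(*p),z)[:2] for p,z in(((266,394),.04),((363.5,385),.005),((268,431),.04),((366,422.5),.005))]
for i in(0,2): d=a[i+1]-a[i]; print("heading",np.degrees(np.arctan2(d[1],d[0])),np.linalg.norm(d))
# plate edge
EL,ER=[(209.5+28.5/k,140+21.8),(209.5+166/k,140+22.1)]
print("edge top",plane("top",EL,.018),plane("top",ER,.018))
SL,SR=s(568,77),s(639,178); pl,pr=plane("side",SL,.018),plane("side",SR,.018); print("edge side",pl,pr)
Et=(plane("top",EL,.018)+plane("top",ER,.018))/2; Es=(pl+pr)/2
for E in(Et,Es):
  for z in(.028,.033,.038,.076): P=E+[-.0016,-.092,0];P[2]=z; print(z,proj("top",P),proj("side",P))
E
```

```text
B top/side z.062 [ 0.4068 -0.1903  0.062 ] [ 0.4057 -0.1948  0.062 ]
A z.040 [ 0.5101 -0.1712  0.04  ] [ 0.5101 -0.1751  0.04  ]
[[323.198  266.9802]
 [381.8119 261.1188]
 [383.7129 280.1287]
 [325.099  285.9901]] ((353.4554443359375, 273.5544738769531), (19.104713439941406, 58.90620422363281), 84.2894058227539)
heading -86.54392005357839 0.09814441560643508
heading -87.55938735702748 0.09821061192158012
edge top [0.6395 0.018  0.018 ] [ 0.6364 -0.1156  0.018 ]
edge side [0.6387 0.0086 0.018 ] [ 0.6356 -0.1235  0.018 ]
0.028 [300.9255 160.9951] [324.0147 213.1824]
0.033 [301.0355 160.5373] [324.2364 211.8551]
0.038 [301.1467 160.0749] [324.4603 210.515 ]
0.076 [302.0294 156.4032] [326.2351 199.8893]
0.028 [305.1855 161.3223] [326.1595 216.7516]
0.033 [305.3169 160.8661] [326.3926 215.4355]
0.038 [305.4495 160.4053] [326.6279 214.1065]
0.076 [306.5029 156.7462] [328.4946 203.5674]
```

```bash
cat >> h.py <<'E'
def down(phi):
    a=np.radians(phi)/2; return [0,np.cos(a),np.sin(a),0]  # tool x at phi, z down
E
python3 - <<'E'
from h import *
for p,h in(((188,172),.08),((209,235),.08),((245,350),.08),((265,280),.01),((412,268),0),((440,300),0)): print(p,plane("top",p,h))
movel([.229,-.582,.25]); movel([.235,-.32,.25],v=.25)
move_pose([.4065,-.1915,.15],down(3)); print(get_tcp_pos(),get_joint_pos(),get_time())
print(inverse_kinematics([.5,-.05,.1],down(89)))
print(movel([.4065,-.1915,.027],v=.1,until_force=8),get_tcp_pos(),get_ft_force())
command_gripper(0.0); print("w",get_grip_width()*88,get_time())
movel([.4065,-.1915,.095],v=.1); print(get_ft_force(),get_ft_torque(),get_tcp_pos(),get_grip_width()*88)
cv2.imwrite("pics/t1.png",np.vstack([read_camera("top")[140:340,180:460],read_camera("side")[180:380,150:430]])[:,:,::-1])
E
```

```text
(188, 172) [0.6094 0.0783 0.08  ]
(209, 235) [0.4882 0.0385 0.08  ]
(245, 350) [ 0.2751 -0.0272  0.08  ]
(265, 280) [ 0.3985 -0.064   0.01  ]
(412, 268) [ 0.417  -0.3628  0.    ]
(440, 300) [ 0.352  -0.4163  0.    ]
[ 0.4065 -0.1922  0.15  ] [-0.468   0.2809  2.0617 -0.0003  0.799  -0.5179] 2.625
[-0.1234  0.4351  1.978  -0.      0.7286 -1.6767]
False [ 0.4068 -0.1917  0.0274] [-0.1753 -0.7261  0.3559]
w 35.639139091155386 4.8583
[ 0.0531 -0.0433 -0.4612] [ 0.0035 -0.0819 -0.035 ] [ 0.4062 -0.1913  0.0947] 36.138101186651085
```

View pics/t1.png

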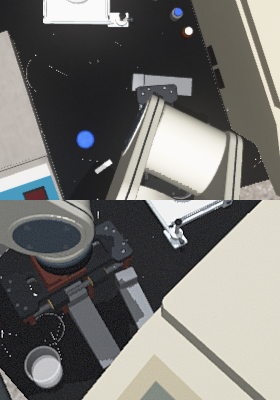

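```bash
python3 - <<'E'
from h import *
q=down(88.7)
move_pose([.505,-.047,.095],q)
print(movel([.505,-.047,.0272],v=.08,until_force=5),get_tcp_pos(),get_ft_force())
a=read_camera("top")[100:300,180:430]
print(movel([.585,-.049,.0272],v=.06,until_force=20),get_tcp_pos(),get_ft_force(),get_time())
o=[a,read_camera("top")[100:300,180:430],read_camera("side")[120:320,200:450]]
cv2.imwrite("pics/t2.png",cv2.resize(np.hstack(o),None,fx=1.066,fy=1.066)[:,:,::-1])
im=read_camera("side")[170:235,290:360]; cv2.imwrite("pics/c2.png",cv2.resize(im,None,fx=8,fy=8,interpolation=2)[:,:,::-1])
E
```

```text
True [ 0.5041 -0.047   0.0268] [-0.9008 -0.9199  4.9229]
False [ 0.583  -0.0488  0.0267] [-7.1289 -0.4832  5.238 ] 9.25
```

View pics/t2.png

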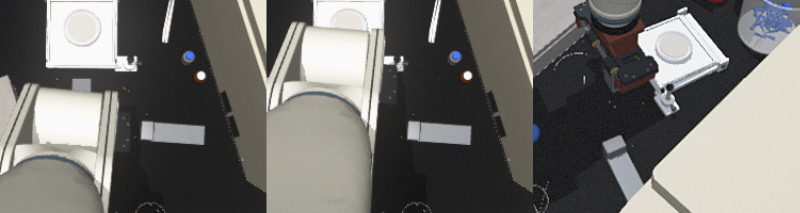

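View pics/c2.png

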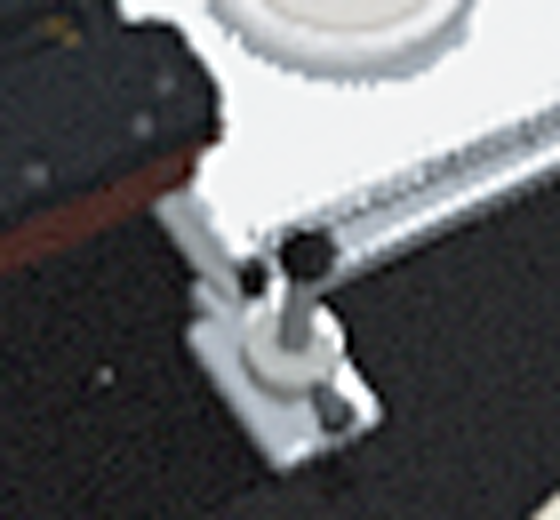

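The plate has risen. In side, the collar spans about u 320–333 and v 207–219.5, with the cap at (328.4,201.8). Now I'll estimate the collar height relative to the cap.

```bash
python3 - <<'E'
from h import *
B=np.array([.6364-.0005,-.1415,0])
th=np.linspace(0,2*np.pi,200); ring=np.c_[np.cos(th),np.sin(th),0*th]
cap=proj("side",B+[0,0,.0735])
print("obs: cap->bottom", (395-256)/8, " cap->post foot",(347-256)/8,"widths 12.5; cap",cap)
for z in np.arange(.026,.042,.002):
    bot=max(proj("side",B+.012*r+[0,0,z-.005])[1] for r in ring)
    foot=max(proj("side",B+.003*r+[0,0,z+.005])[1] for r in ring)
    print(round(z,3),bot-cap[1],foot-cap[1])
# silhouette: top rim / base, collar luminance column profile
im=cv2.cvtColor(read_camera("side"),cv2.COLOR_RGB2GRAY)
print(im[196:226,318:338])
E
```

```text
obs: cap->bottom 17.375  cap->post foot 11.375 widths 12.5; cap [326.1108 201.0005]
0.026 19.86255913738171 13.132743509008861
0.028 19.34754506173212 12.602470681552575
0.03 18.830545100719945 12.070144172727964
0.032 18.31154774584752 11.535752028904938
0.034 17.790541399520464 10.999282203503526
0.036 17.26751437418386 10.460722556088768
0.038 16.74245489144826 9.920060851454735Traceback (most recent call last):
  File "<stdin>", line 7, in <module>
  File "<stdin>", line 7, in <genexpr>
  File "h.py", line 15, in proj
    c=camera_info(n);K=c["intrinsics"];T=c["T"]
ValueError: time passes only in moves, steps and waits
```

Two cues give 35.6 and 32.6 mm, so I take the collar at about 34 mm. That means s = 41 mm, so the grip goes to x ≈ 0.597. I'll slide there, let go, back up and look.

```bash
python3 - <<'E'
from h import *
print(movel([.599,-.0495,.0272],v=.04,until_force=25),get_tcp_pos(),get_ft_force())
wait(.3); print(get_tcp_pos(),get_ft_force())
command_gripper(.62); p=get_tcp_pos(); print(p,get_grip_width()*88)
movel([p[0],p[1],.14],v=.12); movel([.42,-.06,.2],v=.25); movel([.33,-.2,.25],v=.25); print(get_time())
a=read_camera("top"); b=read_camera("side")
cv2.imwrite("pics/t3.png",a[:,:,::-1]); cv2.imwrite("pics/s3.png",b[:,:,::-1])
f=lambda i,x,y,w,h:cv2.resize(i[y:y+h,x:x+w],(400,560),interpolation=2)
cv2.imwrite("pics/z3.png",np.hstack([f(a,215,85,100,140),f(b,270,135,100,140)])[:,:,::-1])
E
```

```text
False [ 0.5984 -0.0494  0.0267] [-3.1887  0.265  -0.1522]
[ 0.5989 -0.0495  0.0269] [-2.318   0.7713 -3.825 ]
[ 0.5994 -0.0495  0.0274] 54.61800638126287
13.55
```

View pics/z3.png

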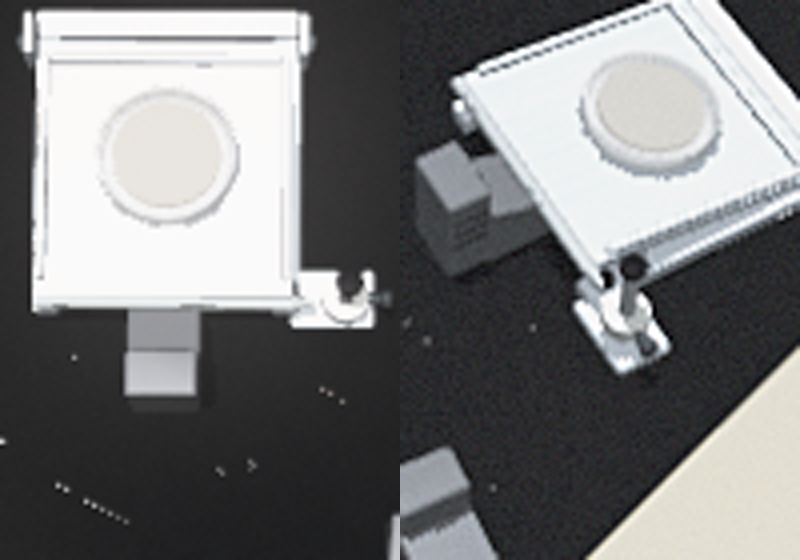

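Top: block centre at about zoom (160,372), bar at y≈302 and its middle at x≈166. Dish still central. I'll compute s and the edge height.

```bash
python3 - <<'E'
from h import *
t=lambda x,y:(214.5+(x+.5)/4,84.5+(y+.5)/4); s=lambda x,y:(269.5+(x-399.5)/4,134.5+(y+.5)/4)
g=plane("top",t(160,372),.062); gs=plane("side",s(453,175),.062); e=plane("top",t(166,302),.034)
d=np.array(e-g); print("grip",g,gs,"edge",e,"s",d[0],"dy",d[1],"edge z",.044-.35*(d[0]-.012))
print("block x-range",plane("top",t(160,350),.062),plane("top",t(160,395),.062))
# side view: edge ends shift vs flat; predicted row for z at fixed x,y
SL0,SR0=(204.5+(168.5)/2.105,124.5+77.5/2.105),(204.5+(239.5)/2.105,124.5+178.5/2.105)
SL,SR=s(457,83),s(590,278)
print(SL0,SL,SR0,SR)
for S0 in(SL0,SR0):
    P=plane("side",S0,.018)
    for z in(.028,.031,.034,.037,.04): P[2]=z; print(z,proj("side",P))
a=cv2.imread("pics/side0.png"); b=cv2.imread("pics/s3.png")
f=lambda i,x,y:cv2.resize(i[y:y+60,x:x+65],(400,369),interpolation=2)
cv2.imwrite("pics/z4.png",np.vstack([np.hstack([f(a,280,145),f(a,295,180)]),np.hstack([f(b,280,145),f(b,295,180)])])[:,:800])
E
python3 -c "
import cv2;i=cv2.imread('pics/z4.png');cv2.imwrite('pics/z4.png',cv2.resize(i,(650,600)))"
```

```text
grip [ 0.5989 -0.0483  0.062 ] [ 0.598  -0.0519  0.062 ] edge [ 0.6387 -0.0505  0.034 ] s 0.03981194716195091 dy -0.0021753376788567133 edge z 0.03426581849331718
block x-range [ 0.6097 -0.0484  0.062 ] [ 0.5876 -0.0481  0.062 ]
(284.5475059382423, 161.31710213776722) (283.875, 155.375) (318.2767220902613, 209.29809976247031) (317.125, 204.125)
0.028 [284.6056 158.4001]
0.031 [284.6233 157.5149]
0.034 [284.641  156.6248]
0.037 [284.6588 155.73  ]
0.04 [284.6768 154.8303]
0.028 [318.6597 206.6417]
0.031 [318.776  205.8349]
0.034 [318.8929 205.0234]
0.037 [319.0106 204.2073]
0.04 [319.1289 203.3865]
```

View pics/z4.png

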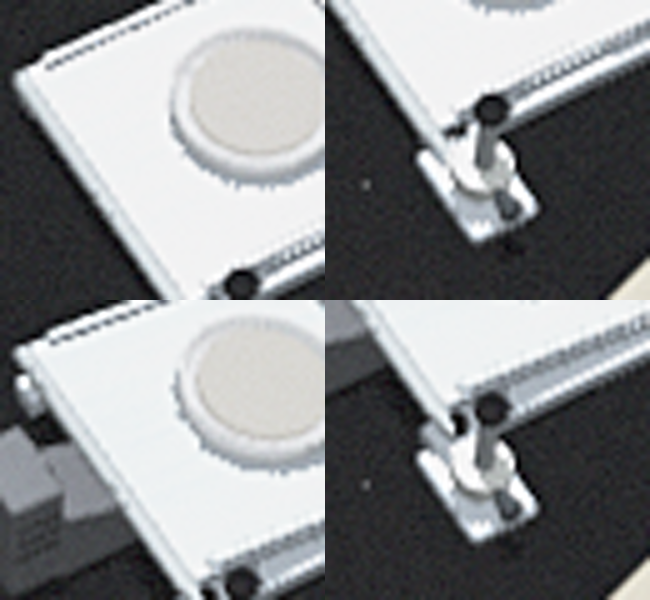

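Geometry puts the edge at about 34 mm and the collar at about 34 mm (cues from 32 to 36). The dish is on the plate and the arm is clear, so I'm handing in.

```bash
python3 -c "
from station import *
print(get_time(),get_tcp_pos(),get_ft_force()); job_done()"
```

```text
13.65 [ 0.3303507  -0.19922643  0.24943607] [ 0.01819692 -0.63115287  0.13206493]
the job is handed in; nothing more can be done
```

I picked the taller wedge, the one nearer the robot, gripped it by its block and lifted it over. I turned it to face the stand and slid it under the plate. Then I let go, backed the arm well clear and handed in at 13.65 s.

| Check after letting go | Measured | Needed |
|---|---|---|
| Grip block in front of the edge | about 40 mm | at most 90 mm |
| Grip block off the edge's middle | about 2 mm | within 25 mm |
| Height of the plate's front edge, from the ramp shape | about 34 mm | within 5 mm of the collar |
| Dish | near the middle of the plate | on the plate |

**Collar height:** this is the least certain number. Two cues in the side picture gave 32.6 and 35.6 mm, so I aimed for 34 mm.

**Disagreements:**
- A coarse side-view reading of the raised edge came out nearer 37 to 38 mm, but still inside the 5 mm allowance around 34 mm.
- Triangulating from both cameras read about 10 mm low on known heights, so I cast onto known heights instead.
- I could not see the pointer tip clearly against the white collar, so the pointer-to-collar match was not confirmed by eye.

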